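Hold a bearing block against the sprung face plate for screwing

ROBOT

A 6-joint arm with a two-finger parallel gripper is mounted at the origin on the work surface. World frame = base frame: x ahead of the robot, y to its left, z up, the work surface at z = 0. Lengths are in m, angles in rad, forces in N, time in s.
With the tool pointing down it reaches from about 0.35 to 0.725 m from the base axis. Payload 4.3 kg.
Tool frame: the origin (TCP) lies between the finger pads; the fingertips stand 25 mm ahead of it and the grasp point (between the pads) lies 6 mm ahead of it; y points along the fingers, z is the direction in which the jaws open and shut, and the axes are right-handed (so a half turn about y gives the same grasp; the last joint's range is limited). The gripper opens to 85 mm and grips with 20 to 120 N. Pads are 22 mm wide; open, the fingers measure 114 mm over their backs; the gripper's body (76 mm by 85 mm) begins 54 mm behind the grasp point. The pads swing forward as they close: fully open they stand 13 mm farther back than shut.
Start: joints at [1.15, 0.377, 0.081, 1.274, 0, 1.46], TCP at [0.176, 0.547, 0.256] pointing down, gripper open.
Joint ranges: [-2.72, 2.72], [-0.84, 1.66], [-1.02, 1.22], [-1.77, 2.12], [-1.37, 1.28], [-3.14, 3.14]. Speed limits (rad/s): [2.57, 2.57, 3.14, 3.14, 3.14, 3.14].

INTERFACE

Orientations are given as a unit quaternion [w, x, y, z].
In Python, from plant import arm gives the robot as it stands.
- The arm moves only by the shell command python3 -m creep 'ROWS'. ROWS is JSON, a list of rows, each an object with "delta_pos": the shift along the tool's x, y, z in mm, a list of three; "twist": the turn about the tool's y in degrees; "claw": the gripper command: -1 is fully open, 1 is shut, values between are in proportion. In form: [{"delta_pos": [tx, ty, tz], "twist": twist, "claw": claw}, ...]. A call has 1 to 8 rows; each row is the pose to reach, as a shift and turn from the pose commanded when the call began, along the tool's axes at that moment; what a row does not reach only later rows make up. A row lasts 1/12 s, in which the tool goes at most 41.7 mm and 7.16 degrees, less where a joint would pass 70% of its speed; a pose out of reach is approached as far as the arm can. A call with a gripper value outside its range is refused whole. The fingers move at their own pace and stop on an object; the grip force is fixed at half the most. Time passes only in rows, so rows that repeat a pose let the fingers close. It gives the time, the measured TCP pose, the force and the opening at its end, in the units of the state.
- arm.get_obs(): the state, without advancing time (a new reading comes with each control period).
- arm.read_camera(name): name is "side" or "top"; returns a dict with "pixels" (480x640x3 uint8, red, green, blue), "K" (3x3 intrinsics, pixels), "origin" and "attitude" of the camera in the world. Camera axes: x right, y up, looking along -z (the intrinsics and any distortion apply to the point x, -y, -z); pixel columns grow to the right and rows downward; lengths in m; the calibration is good to about 2 mm. A picture is of the moment at which its call begins. There is no depth.
- arm.hand_in(): hands the job in, once; it reports no verdict.
The state is a dict: "clock": time; "q": joint angles; "qd": joint speeds; "joint_torque": joint torques, N m; "tcp_pos": TCP position; "tcp_rot": TCP orientation; "force": force on the tool from outside, world axes, zero at the start; "moment": the same for the moment, N m; "opening": finger opening in m.
Only numpy, scipy, OpenCV 4.12 (cv2) and the standard library are available. Lean on these libraries where they do the work, as an engineer would, in place of code of your own. Each camera call takes 0.05 s, during which the arm holds its last target.

TASK

Be the clockmaker's third hand: pick up the brass bearing block (not its steel twin), stand it upright on the bed of the jig in front of the blue face plate, square to the plate and with the ends of its foot in line with the plate's ends, then slide it along the bed against the plate and push until the orange pointer stands in the green band (middle of the band is about 10 N). Finish while still holding it there with that steady push, so that the screws can be driven from behind; never push the springs to their stop, and leave everything else on the bench where it is.

Things in the scene. Friction and masses are not known exactly. Their poses are not given: they have to be found in the camera images.
- brass_block_center (a point): Brass bearing block, loose, about 0.45 to 0.65 kg, standing upright on the bench: a foot 56 (x) by 60 (y) by 10 mm high with a body 56 (x) by 32 (y) by 36 mm on its middle, 46 mm high in all, a dark 18 mm bore and two small screw holes through it along x. This point is its centre, 23 mm above its underside; z up, x along the bore. The two end faces with the bore, 56 mm apart, are alike and either may meet the plate. Grip the body across its 32 mm (along y).
- jig: Aluminium assembly jig on the bench, fixed: a flat, polished, slippery bed 170 (x) by 140 (y) by 12 mm thick. Origin at the centre of its underside, z up; its x points in the pushing direction, towards the sprung face plate. The bed is bare from x = -85 mm up to the plate; posts 54 mm high above the bench stand behind the plate. On its -y edge lies a flat scale along x: white, green (8 mm wide), red.
- plate_face (a point): Centre of the front of the blue face plate (60 mm wide along the jig's y, 40 mm high, its lower edge 1 mm above the bed; this point is 21 mm above the bed). The plate is fixed to the middle of a dark steel bar 98 mm wide and 36 mm high, 4 mm behind the face, that slides on springs. Axes as the jig's; at rest the face stands at x = +25 mm, y = 0 in the jig's frame, and it moves towards +x when pushed.
- backplate (a joint): Travel of the face plate and its bar in metres, 0 at rest, growing as it is pushed along the jig's +x; stop at 0.020. Springs of 1000 N/m without preload (1 N per mm). A 3 mm thick orange pointer, just above the scale, on the bar's -y end shows it: green band from 0.006 to 0.014 (6 to 14 N), red beyond.
- bed (a point): Point on the upper face of the jig's bed (12 mm above the bench), 55 mm before the face plate at rest, on the jig's centre line; a good spot to set the block down.
- steel_block_center (a point): Bystander: steel twin of the block, same shape and size; centre.
- oil_mid (a point): Bystander: amber oil bottle, 44 mm across, 85 mm high; a point 40 mm up on its axis.
- jar_mid (a point): Bystander: green glass jar with steel cap, 60 mm across, 55 mm high; its middle.
- driver_grip (a point): Bystander: red-handled screwdriver lying on the bench, 190 mm long; its handle.
- hammer_grip (a point): Bystander: hammer lying on the bench, 240 mm long; its handle.
- parts_tray_in (a point): Bystander: dark wooden parts tray with compartments, 110 by 160 by 35 mm; centre of its inner floor.
Mind the look-alikes: they are no part of the job. Of the things shaped like the part that bears brass_block_center, the brass one is meant. Of the things that look like the jig, the larger one is meant.

How it is judged:
On the way, in this order (a step that is already met when the one before it is completed fails the run):
1. the brass block stands on the jig's bed in front of the face plate, not pushing it yet (x of brass_block_center in the frame of jig between -0.085 and 0.01 m and y of brass_block_center in the frame of jig between -0.03 and 0.03 m and z of brass_block_center in the frame of jig below 0.041 m and value of joint backplate below 0.003 m), for 0.1 s.
2. the block pushes the face plate so that the pointer is in the green band (value of joint backplate between 0.006 and 0.014 m and contact force between brass_block and backplate between 5 and 16 N), for 0.5 s.
At the end, for the whole second after the job is handed in: The robot holds the brass block upright on the bed (gap under 3 mm, tilt under 0.06 rad), centred on the plate within 5 mm, square within 0.08 rad, at rest, the plate pushed in 6 to 14 mm with 5 to 16 N between block and plate, all through the last second (all of step 2 and y of brass_block_center in the frame of jig between -0.005 and 0.005 m and z of brass_block_center in the frame of jig between 0.032 and 0.038 m and angle between the x axis of brass_block_center and the x axis of jig, either way round below 0.08 rad and angle between brass_block_center's own z axis and vertical below 0.06 rad and linear speed of brass_block below 0.01 m/s and contact force between any of the fingers, the arm and brass_block above 1 N); the arm keeps its last pose, push and grip.
It fails at once if the springs are pushed to their stop (value of joint backplate above 0.0185 m).
It fails at once if another thing on the bench is moved by more than 20 mm (distance of any of steel_block_center, oil_mid, jar_mid, driver_grip, hammer_grip, parts_tray_in from where it was at the start of the episode above 0.02 m).
It also fails if it takes over 51 s, if anything falls off the work surface, if the arm or the gripper's body presses on something with over 40 N, if the wrist force passes 120 N, or if a joint passes its speed limit or range.

## Working session

There is one attempt and no reset: what is moved stays moved. The work goes in short steps, Python scripts to look and compute and a shell command to move; the robot and the scene stay as the last step left them, time stands still between calls to the robot, and variables do not carry over. Pictures are saved under pics/ and viewed, and the job is handed in when it is done.

```bash
ls; mkdir -p pics; cat > h.py <<'E'
import numpy as np, cv2, json
from plant import arm
E
python3 - <<'E'
from h import *
o=arm.get_obs(); print({k:np.round(v,4).tolist() for k,v in o.items()})
for n in("top","side"):
    c=arm.read_camera(n); cv2.imwrite(f"pics/{n}0.png",c["pixels"][:,:,::-1])
    np.savez(f"{n}0.npz",**c); print(n,{k:(np.round(v,4).tolist() if k!="pixels" else 0) for k,v in c.items()})
E
```

```text
pics
{'clock': 0.0, 'q': [1.1497, 0.3781, 0.0796, 1.2744, 0.0, 1.4605], 'qd': [0.0015, -0.0005, -0.0011, 0.0004, 0.0008, -0.0016], 'joint_torque': [-0.0028, -46.3608, 26.9874, 0.0209, -0.0, 0.0], 'tcp_pos': [0.1756, 0.5469, 0.2553], 'tcp_rot': [-0.6979, 0.6993, -0.1096, 0.1092], 'force': [0.717, 0.2391, 1.0569], 'moment': [-0.0517, 0.0187, -0.0233], 'opening': 0.0852}
top {'pixels': 0, 'K': [[552.0085, 0.0, 311.976], [0.0, 552.0085, 239.4426], [0.0, 0.0, 1.0]], 'origin': [0.4182, -0.0314, 1.3279], 'attitude': [-0.7001, -0.0438, 0.0329, 0.7119]}
side {'pixels': 0, 'K': [[477.7509, 0.0, 317.8831], [0.0, 477.7509, 241.4184], [0.0, 0.0, 1.0]], 'origin': [0.3984, 0.8052, 0.7851], 'attitude': [-0.0828, -0.0433, 0.4112, 0.9068]}
```

View pics/top0.png

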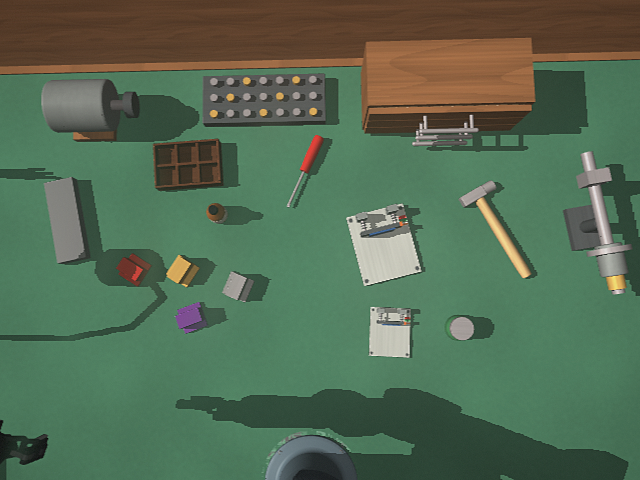

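View pics/side0.png

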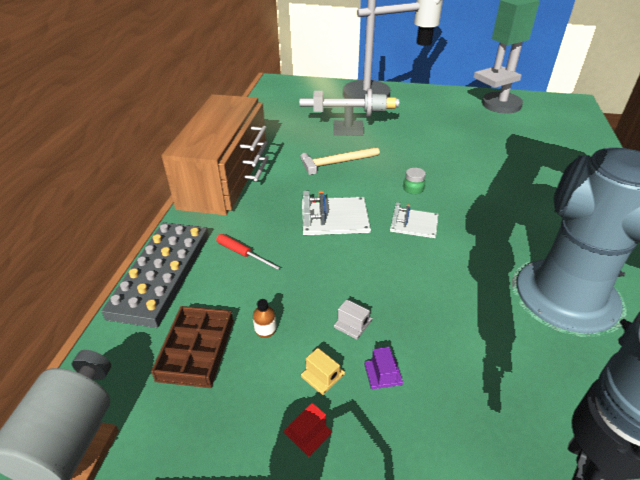

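```bash
python3 - <<'E'
import cv2
t=cv2.imread("pics/top0.png");s=cv2.imread("pics/side0.png")
a=cv2.resize(t[240:340,110:265],None,fx=5,fy=5,interpolation=cv2.INTER_CUBIC)
b=cv2.resize(s[280:460,270:420],None,fx=3.2,fy=3.2,interpolation=cv2.INTER_CUBIC)
c=cv2.resize(t[195:295,335:435],None,fx=6,fy=6,interpolation=cv2.INTER_CUBIC)
d=cv2.resize(s[180:245,290:380],None,fx=8,fy=8,interpolation=cv2.INTER_CUBIC)
for n,i in zip("abcd",(a,b,c,d)): cv2.imwrite(f"pics/c_{n}.png",i)
E
```

```text
(no output)
```

View pics/c_a.png

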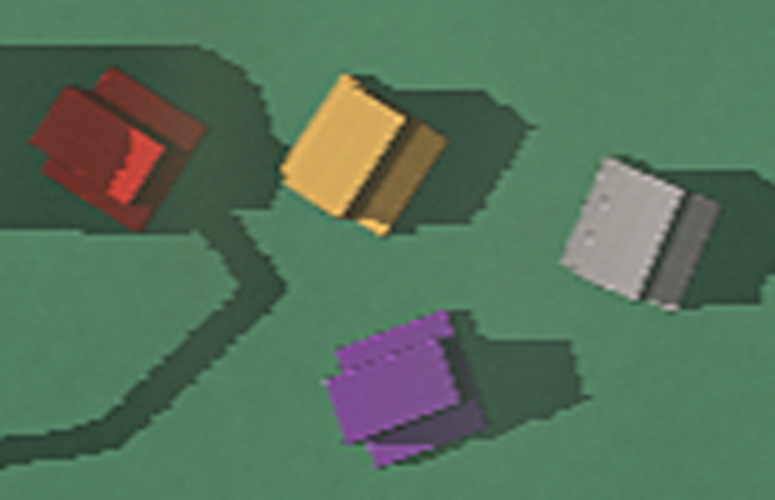

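View pics/c_b.png

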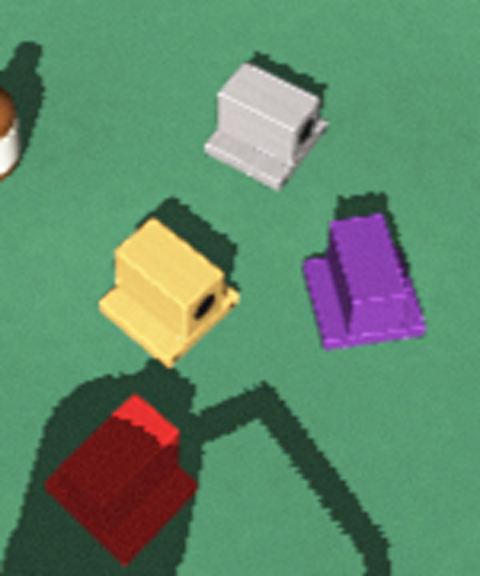

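View pics/c_c.png

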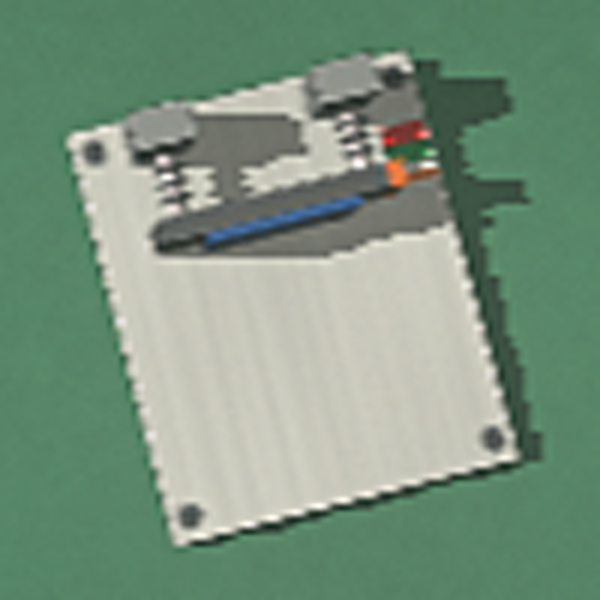

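View pics/c_d.png

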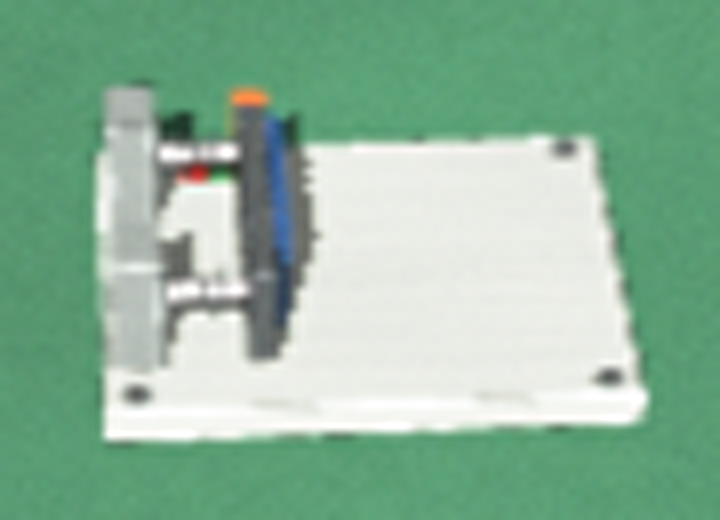

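The brass block is the yellow one: top (182,270), side (322,370). The steel twin is at top (238,286). The purple (191,318) and red (133,268) blocks are decoys with the wrong colour. The meant jig is the larger one, at top (384,243). The smaller one is at (390,332).

```bash
cat >> h.py <<'E'
from scipy.spatial.transform import Rotation as R
from scipy.optimize import minimize, least_squares
def rot(q): return R.from_quat(np.r_[q[1:],q[0]]).as_matrix()
def proj(c,P):
    P=np.atleast_2d(P); p=(P-c["origin"])@rot(c["attitude"])
    u=np.c_[p[:,0],-p[:,1],-p[:,2]]@np.asarray(c["K"]).T
    return u[:,:2]/u[:,2:]
def unproj(c,uv,z):
    uv=np.atleast_2d(uv); d=np.c_[uv,np.ones(len(uv))]@np.linalg.inv(c["K"]).T
    d=(d*[1,-1,-1])@rot(c["attitude"]).T; o=np.asarray(c["origin"])
    return o+d*((z-o[2])/d[:,2])[:,None]
def xf(P,x,y,yaw,z=0):
    c,s=np.cos(yaw),np.sin(yaw); P=np.asarray(P)
    return np.c_[x+c*P[:,0]-s*P[:,1],y+s*P[:,0]+c*P[:,1],z+P[:,2]]
def boxp(x0,x1,y0,y1,z0,z1): return np.array([[a,b,c] for a in(x0,x1) for b in(y0,y1) for c in(z0,z1)])
BLK=[boxp(-.028,.028,-.03,.03,0,.01),boxp(-.028,.028,-.016,.016,.01,.046)]
JC=np.array([[.085,.07,.012],[.085,-.07,.012],[-.085,-.07,.012],[-.085,.07,.012]])
def mask_model(c,pose,z=0,S=4,win=None):
    u0,v0,u1,v1=win; m=np.zeros(((v1-v0)*S,(u1-u0)*S),np.uint8)
    for b in BLK:
        p=proj(c,xf(b,*pose,z)); p=(p-[u0,v0]+.5)*S-.5
        cv2.fillConvexPoly(m,cv2.convexHull(np.round(p*16).astype(np.int32)),255,shift=4)
    return cv2.resize(m,(u1-u0,v1-v0),interpolation=cv2.INTER_AREA)/255.
def brassmask(c,win):
    u0,v0,u1,v1=win; h=cv2.cvtColor(np.ascontiguousarray(c["pixels"][v0:v1,u0:u1]),cv2.COLOR_RGB2HSV)
    return ((h[...,0]>12)&(h[...,0]<30)&(h[...,1]>90)&(h[...,2]>60)).astype(float)
E
cat > fit.py <<'E'
from h import *
T,S=[dict(np.load(f"{n}0.npz")) for n in("top","side")]
cams=[(T,(155,245,210,300)),(S,(290,335,360,405))]
ms=[brassmask(c,w) for c,w in cams]
for m,(c,w) in zip(ms,cams): print(m.sum()); cv2.imwrite(f"pics/m_{w[0]}.png",cv2.resize((m*255).astype(np.uint8),None,fx=6,fy=6))
def fit(idx,p0):
    f=lambda p:sum(np.abs(ms[i]-mask_model(cams[i][0],(p[0],p[1],p[2]),0,4,cams[i][1])).sum() for i in idx)
    best=None
    for yaw in p0[2]:
        r=minimize(f,[p0[0],p0[1],yaw],method="Nelder-Mead",options=dict(initial_simplex=np.array([[p0[0],p0[1],yaw],[p0[0]+.01,p0[1],yaw],[p0[0],p0[1]+.01,yaw],[p0[0],p0[1],yaw+.2]])))
        if best is None or r.fun<best.fun: best=r
    return best
g=unproj(T,[182,270],.02)[0]; print(g)
for idx in((0,),(1,),(0,1)):
    r=fit(idx,(g[0],g[1],[-1,-.6,-.2,.2,.6,1])); print(idx,r.x,r.fun)
ct=np.array([[346.3,218.3],[403.3,203.7],[421.7,270.8],[364.7,285]])
cs=np.array([[0,0]]);
print(unproj(T,ct,.012).round(4))
r=least_squares(lambda p:(proj(T,xf(JC,*p))-ct).ravel(),[.45,-.15,.2]); print(r.x,r.fun.round(2),np.degrees(r.x[2]))
print(proj(S,xf(JC,*r.x)))
E
python3 fit.py
```

```text
582.0
1164.0
[0.49322278 0.29799242 0.02      ]
(0,) [ 0.49266431  0.30081427 -0.58964097] 70.02352941176471
(1,) [ 0.49356351  0.30029453 -0.57810782] 50.69803921568627
(0, 1) [ 0.49329526  0.30051656 -0.56806049] 126.91372549019607
[[ 0.6114 -0.0956  0.012 ]
 [ 0.6444 -0.2335  0.012 ]
 [ 0.4822 -0.2717  0.012 ]
 [ 0.4508 -0.1356  0.012 ]]
[ 0.54725705 -0.184077    0.23449441] [ 0.26 -0.93 -0.49 -0.72  0.13  0.56  0.1   1.04] 13.435539834187322
[[303.62801541 230.76489059]
 [302.34117022 198.11086672]
 [364.0257844  195.85044413]
 [370.67263672 228.17488516]]
```

```bash
python3 - <<'E'
from h import *
T,S=[dict(np.load(f"{n}0.npz")) for n in("top","side")]
J=(.5472,-.1841,.2345); B=(.4933,.3005,-.575)
def draw(c,off,k,sz,fn):
    im=cv2.resize(c["pixels"][off[1]:off[1]+sz[1],off[0]:off[0]+sz[0],::-1],None,fx=k,fy=k,interpolation=cv2.INTER_CUBIC)
    tr=lambda P:np.round(((proj(c,P)-off+.5)*k)).astype(int)
    for b in BLK:
        p=tr(xf(b,*B))
        for i in range(8):
            for j in (1,2,4):
                if not i&j: cv2.line(im,p[i].tolist(),p[i|j].tolist(),(255,0,0),1)
    cv2.polylines(im,[tr(xf(JC,*J))],True,(0,0,255),1)
    cv2.polylines(im,[tr(xf([[.025,.03,.013],[.025,-.03,.013],[.025,-.03,.053],[.025,.03,.053]],*J))],True,(0,0,255),1)
    return im
cv2.imwrite("pics/ov1.png",np.hstack([draw(T,(335,190),4,(100,110),0),draw(S,(290,180),4,(95,110),0)]))
cv2.imwrite("pics/ov2.png",np.hstack([draw(T,(155,240),6,(60,70),0),draw(S,(290,335),6,(70,70),0)]))
E
```

```text
(no output)
```

View pics/ov1.png

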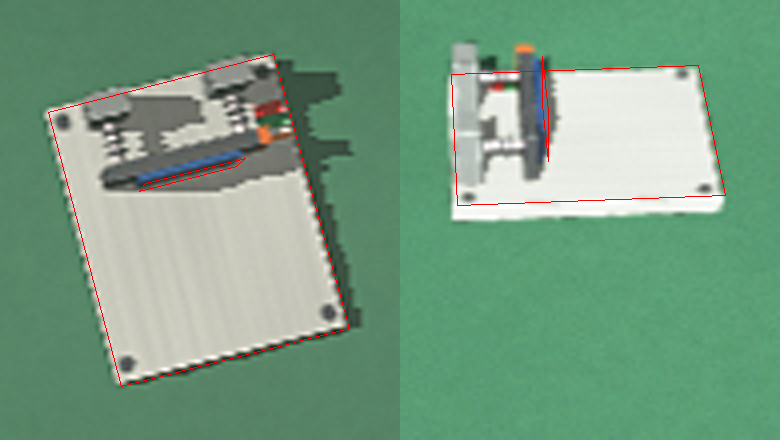

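View pics/ov2.png

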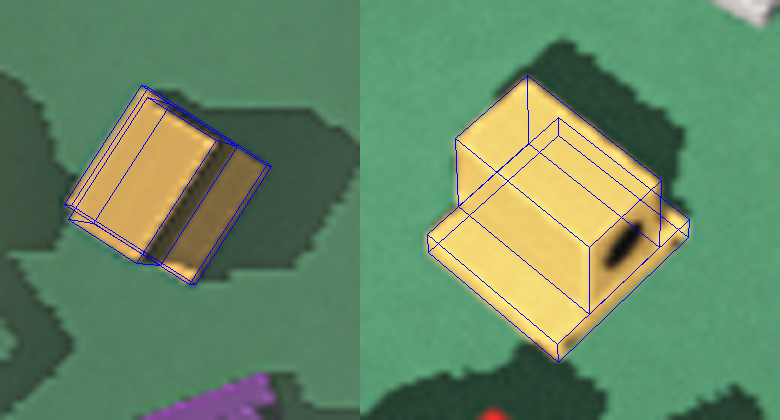

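```bash
cat > fitj.py <<'E'
from h import *
T,S=[dict(np.load(f"{n}0.npz")) for n in("top","side")]
BED=[boxp(-.085,.085,-.07,.07,0,.012)]
import h
P0=(.5472,-.1841,.2345)
cams=[(T,(335,195,435,300)),(S,(290,175,385,250))]
ms=[];ws=[]
for c,w in cams:
    u0,v0,u1,v1=w
    hs=cv2.cvtColor(np.ascontiguousarray(c["pixels"][v0:v1,u0:u1]),cv2.COLOR_RGB2HSV)[...,1].astype(float)
    bg,fg=np.percentile(hs,95),np.percentile(hs,10); print(bg,fg)
    m=np.clip((hs-bg*.9)/(fg+10-bg*.9),0,1)
    ex=np.zeros(m.shape,np.uint8)
    pts=proj(c,xf(boxp(.008,.2,-.1,.1,0.012,.07),*P0))-[u0,v0]
    cv2.fillConvexPoly(ex,cv2.convexHull(np.round(pts).astype(np.int32)),1)
    ms.append(m);ws.append(1-ex)
    # dark screw pixels inside irrelevant
    cv2.imwrite(f"pics/mj_{u0}.png",cv2.resize((m*255*(.5+.5*(1-ex))).astype(np.uint8),None,fx=5,fy=5))
h.BLK[:]=BED
for idx in((0,),(1,),(0,1)):
    f=lambda p:sum((ws[i]*np.abs(ms[i]-mask_model(cams[i][0],tuple(p),0,4,cams[i][1]))).sum() for i in idx)
    s=np.array([P0]*4)+np.vstack([[0,0,0],np.diag([.006,.006,.05])])
    r=minimize(f,P0,method="Nelder-Mead",options=dict(initial_simplex=s,xatol=1e-5)); print(idx,r.x.round(4),round(r.fun,1))
E
python3 fitj.py
```

```text
92.0 16.0
113.0 6.0
(0,) [ 0.5484 -0.1828  0.2321] 58.3
(1,) [ 0.5481 -0.1817  0.2318] 11.0
(0, 1) [ 0.5482 -0.1825  0.2338] 77.7
```

```bash
python3 - <<'E'
import cv2,numpy as np
a=cv2.imread("pics/mj_335.png");b=cv2.imread("pics/mj_290.png")
b=cv2.copyMakeBorder(b,0,a.shape[0]-b.shape[0],0,0,cv2.BORDER_CONSTANT)
cv2.imwrite("pics/mj.png",cv2.resize(np.hstack([a,b]),None,fx=.8,fy=.8))
E
```

```text
(no output)
```

View pics/mj.png

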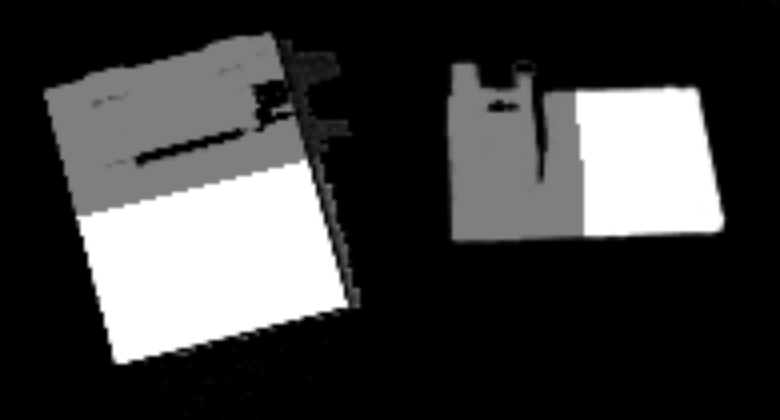

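```bash
cat > plan.py <<'E'
from h import *
import sys
# usage: plan.py x y z jawyaw_deg (direction of tool z, mod 180)
o=arm.get_obs(); M=rot(o["tcp_rot"]); p=np.array(o["tcp_pos"])
print("clock",round(o["clock"],2),"tcp",p.round(4),"tool axes x,y,z:",M.T.round(3).tolist(),"q",np.round(o["q"],3),"open",round(o["opening"],4),"F",np.round(o["force"],1))
if len(sys.argv)>1:
    x,y,z,a=map(float,sys.argv[1:5])
    d=(np.array([x,y,z])-p)@M*1000
    cur=np.degrees(np.arctan2(M[1,2],M[0,2]))
    dy=(a-cur+90)%180-90   # world yaw change wanted
    print("delta tool mm",d.round(1),"jaw yaw now",round(cur,2),"twist about tool y (down => minus world yaw):",round(-dy if M[2,1]<0 else dy,2))
E
python3 - <<'E'
from h import *
T=dict(np.load("top0.npz"))
for n,uv in dict(purple=(191,318),steel=(238,286),red=(133,268),oil=(217,213)).items(): print(n,unproj(T,uv,.025)[0].round(3))
E
python3 plan.py .4933 .3005 .14 57.0
```

```text
purple [0.38  0.274 0.025]
steel [0.453 0.164 0.025]
red [0.5   0.414 0.025]
oil [0.628 0.214 0.025]
clock 0.1 tcp [0.1756 0.547  0.2555] tool axes x,y,z: [[0.952, -0.306, -0.0], [-0.001, -0.002, -1.0], [0.306, 0.952, -0.002]] q [1.15  0.378 0.08  1.274 0.    1.461] open 0.0856 F [-0.2 -0.3  0.1]
delta tool mm [ 377.9  115.6 -137.3] jaw yaw now 72.19 twist about tool y (down => minus world yaw): 15.19
```

```bash
python3 -m creep '[{"delta_pos":[38,5,-14],"twist":2,"claw":-1},{"delta_pos":[76,10,-28],"twist":5,"claw":-1},{"delta_pos":[114,20,-42],"twist":8,"claw":-1},{"delta_pos":[152,30,-56],"twist":10,"claw":-1},{"delta_pos":[190,45,-70],"twist":12,"claw":-1},{"delta_pos":[228,60,-84],"twist":15,"claw":-1},{"delta_pos":[266,75,-98],"twist":15,"claw":-1},{"delta_pos":[304,90,-112],"twist":15,"claw":-1}]'; python3 plan.py .4933 .3005 .14 57.0
```

```text
clock: 0.77
tcp_pos: [0.4274, 0.3498, 0.1675]
tcp_rot: [-0.678, 0.678, -0.2, 0.2]
force: [-0.1, 1.0, -0.7]
opening: 0.0856
clock 0.77 tcp [0.4274 0.3498 0.1675] tool axes x,y,z: [[0.84, -0.542, -0.0], [-0.0, -0.0, -1.0], [0.542, 0.84, -0.0]] q [ 0.571  0.373 -0.159  1.039  0.     1.144] open 0.0856 F [-0.1  1.  -0.7]
delta tool mm [82.1 27.5 -5.8] jaw yaw now 57.19 twist about tool y (down => minus world yaw): 0.19
```

```bash
python3 -m creep '[{"delta_pos":[35,12,-3],"twist":0,"claw":-1},{"delta_pos":[65,22,-6],"twist":0,"claw":-0.6},{"delta_pos":[82,27,-6],"twist":0,"claw":-0.6},{"delta_pos":[82,27,-6],"twist":0,"claw":-0.6},{"delta_pos":[82,27,-6],"twist":0,"claw":-0.6}]'; python3 plan.py .4933 .3005 .04 57.0
python3 - <<'E'
from h import *
ims=[]
for n,(u,v) in dict(top=(130,210),side=(260,280)).items():
    c=arm.read_camera(n); ims.append(cv2.resize(c["pixels"][v:v+150,u:u+130,::-1],None,fx=3,fy=3,interpolation=cv2.INTER_CUBIC))
cv2.imwrite("pics/p1.png",np.hstack(ims))
E
```

```text
clock: 1.18
tcp_pos: [0.4921, 0.3012, 0.1406]
tcp_rot: [-0.678, 0.678, -0.201, 0.2]
force: [-0.8, -0.6, 0.7]
opening: 0.0681
clock 1.18 tcp [0.4921 0.3012 0.1406] tool axes x,y,z: [[0.839, -0.543, -0.001], [-0.002, -0.0, -1.0], [0.543, 0.839, -0.001]] q [ 4.390e-01  4.400e-01 -1.300e-01  1.003e+00  1.000e-03  1.014e+00] open 0.0681 F [-0.8 -0.6  0.7]
delta tool mm [  1.5 100.6   0.2] jaw yaw now 57.08 twist about tool y (down => minus world yaw): 0.08
```

View pics/p1.png

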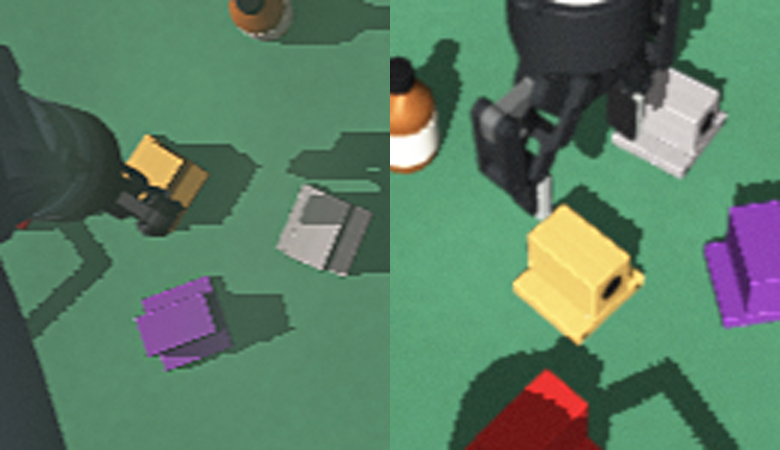

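The gripper is above the brass block, with its jaws straddling the body. I'll descend and grip it.

```bash
python3 -m creep '[{"delta_pos":[1.5,25,0],"twist":0,"claw":-0.6},{"delta_pos":[1.5,50,0],"twist":0,"claw":-0.6},{"delta_pos":[1.5,70,0],"twist":0,"claw":-0.6},{"delta_pos":[1.5,85,0],"twist":0,"claw":-0.6},{"delta_pos":[1.5,95,0],"twist":0,"claw":-0.6},{"delta_pos":[1.5,100,0],"twist":0,"claw":-0.6},{"delta_pos":[1.5,101,0],"twist":0,"claw":-0.6},{"delta_pos":[1.5,101,0],"twist":0,"claw":-0.6}]'; python3 plan.py .4933 .3005 .04 57.0
python3 -m creep '[{"delta_pos":[0,0,0],"twist":0,"claw":1},{"delta_pos":[0,0,0],"twist":0,"claw":1},{"delta_pos":[0,0,0],"twist":0,"claw":1},{"delta_pos":[0,0,0],"twist":0,"claw":1},{"delta_pos":[0,0,0],"twist":0,"claw":1},{"delta_pos":[0,0,0],"twist":0,"claw":1}]'; python3 plan.py .4933 .3005 .04 57.0
```

```text
clock: 1.95
tcp_pos: [0.4934, 0.3018, 0.0411]
tcp_rot: [0.679, -0.678, 0.199, -0.2]
force: [-1.1, -0.3, 0.2]
opening: 0.0683
clock 1.95 tcp [0.4934 0.3018 0.0411] tool axes x,y,z: [[0.841, -0.541, 0.0], [0.001, 0.0, -1.0], [0.541, 0.841, 0.001]] q [ 0.439  0.535 -0.26   0.775  0.     1.011] open 0.0683 F [-1.1 -0.3  0.2]
delta tool mm [ 0.6  1.1 -1.1] jaw yaw now 57.24 twist about tool y (down => minus world yaw): 0.24
clock: 2.45
tcp_pos: [0.4941, 0.3012, 0.0416]
tcp_rot: [0.679, -0.678, 0.199, -0.2]
force: [-0.6, -1.5, 6.3]
opening: 0.0311
clock 2.45 tcp [0.4941 0.3012 0.0416] tool axes x,y,z: [[0.84, -0.542, 0.001], [0.002, 0.0, -1.0], [0.542, 0.84, 0.001]] q [ 0.438  0.535 -0.26   0.775 -0.     1.011] open 0.0311 F [-0.6 -1.5  6.3]
delta tool mm [-0.3  1.6 -1. ] jaw yaw now 57.18 twist about tool y (down => minus world yaw): 0.18
```

```bash
python3 -m creep '[{"delta_pos":[0,-15,0],"twist":0,"claw":1},{"delta_pos":[0,-35,0],"twist":0,"claw":1},{"delta_pos":[0,-60,0],"twist":0,"claw":1},{"delta_pos":[0,-80,0],"twist":0,"claw":1},{"delta_pos":[0,-90,0],"twist":0,"claw":1},{"delta_pos":[0,-90,0],"twist":0,"claw":1}]'; python3 plan.py
python3 - <<'E'
from h import *
ims=[]
for n,(u,v) in dict(top=(130,210),side=(260,280)).items():
    c=arm.read_camera(n); ims.append(cv2.resize(c["pixels"][v:v+150,u:u+130,::-1],None,fx=3,fy=3,interpolation=cv2.INTER_CUBIC))
cv2.imwrite("pics/p2.png",np.hstack(ims))
E
```

```text
clock: 2.95
tcp_pos: [0.4946, 0.3017, 0.1322]
tcp_rot: [0.679, -0.677, 0.199, -0.201]
force: [1.7, 0.8, -6.0]
opening: 0.0313
clock 2.95 tcp [0.4946 0.3017 0.1322] tool axes x,y,z: [[0.84, -0.542, 0.002], [0.003, 0.002, -1.0], [0.542, 0.84, 0.003]] q [ 0.438  0.447 -0.143  0.978  0.     1.011] open 0.0313 F [ 1.7  0.8 -6. ]
```

View pics/p2.png

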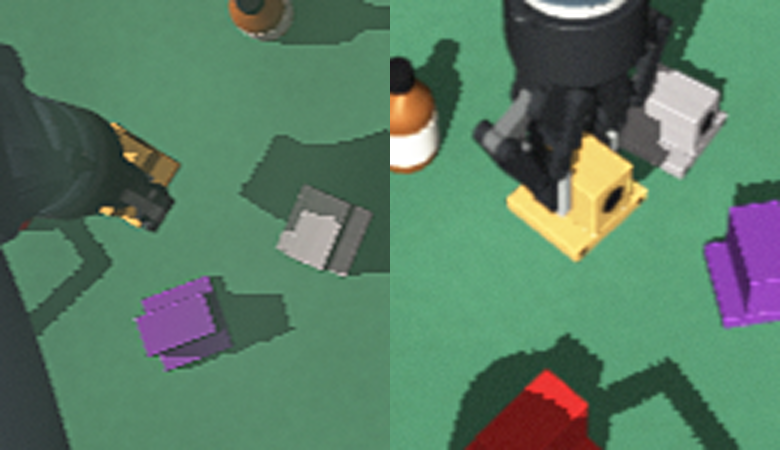

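```bash
python3 plan.py .519 -.1894 .135 103.3; python3 - <<'E'
from h import *
o=arm.get_obs();M=rot(o["tcp_rot"]);print((np.array([.02,0,0])@M).round(3))
E
```

```text
clock 3.05 tcp [0.4928 0.3009 0.1293] tool axes x,y,z: [[0.84, -0.542, -0.001], [-0.001, -0.0, -1.0], [0.542, 0.84, -0.001]] q [ 0.438  0.449 -0.147  0.976  0.     1.011] open 0.0314 F [ 0.4 -0.7 -6.3]
delta tool mm [ 287.7   -5.5 -397.9] jaw yaw now 57.19 twist about tool y (down => minus world yaw): -46.11
[ 0.017 -0.     0.011]
```

```bash
python3 -m creep '[{"delta_pos":[9,-3,-12],"twist":-2,"claw":1},{"delta_pos":[27,-5,-36],"twist":-6,"claw":1},{"delta_pos":[45,-8,-62],"twist":-11,"claw":1},{"delta_pos":[65,-10,-90],"twist":-16,"claw":1},{"delta_pos":[85,-10,-117],"twist":-21,"claw":1},{"delta_pos":[105,-10,-145],"twist":-26,"claw":1},{"delta_pos":[125,-10,-172],"twist":-31,"claw":1},{"delta_pos":[144,-10,-199],"twist":-36,"claw":1}]'; python3 plan.py .519 -.1894 .135 103.3
```

```text
clock: 3.72
tcp_pos: [0.5048, 0.0543, 0.1382]
tcp_rot: [0.707, -0.707, -0.02, 0.023]
force: [0.1, 0.2, -7.2]
opening: 0.0311
clock 3.72 tcp [0.5048 0.0543 0.1382] tool axes x,y,z: [[0.998, 0.06, -0.004], [-0.004, 0.0, -1.0], [-0.06, 0.998, 0.0]] q [-0.018  0.315 -0.325  0.934  0.    -0.078] open 0.0311 F [ 0.1  0.2 -7.2]
delta tool mm [  -0.5    3.1 -244.1] jaw yaw now 93.44 twist about tool y (down => minus world yaw): -9.86
```

```bash
python3 -m creep '[{"delta_pos":[0,0,-28],"twist":-2,"claw":1},{"delta_pos":[0,0,-60],"twist":-5,"claw":1},{"delta_pos":[0,0,-92],"twist":-8,"claw":1},{"delta_pos":[0,0,-124],"twist":-10,"claw":1},{"delta_pos":[0,0,-156],"twist":-10,"claw":1},{"delta_pos":[0,0,-186],"twist":-10,"claw":1},{"delta_pos":[0,0,-210],"twist":-10,"claw":1},{"delta_pos":[0,0,-225],"twist":-10,"claw":1}]'; python3 plan.py .519 -.1894 .135 103.3
```

```text
clock: 4.38
tcp_pos: [0.5179, -0.171, 0.1382]
tcp_rot: [0.703, -0.702, -0.079, 0.081]
force: [0.6, -0.4, -7.0]
opening: 0.0312
clock 4.38 tcp [ 0.5179 -0.171   0.1382] tool axes x,y,z: [[0.974, 0.226, -0.003], [-0.003, 0.001, -1.0], [-0.226, 0.974, 0.001]] q [-0.435  0.384 -0.224  0.966 -0.001 -0.663] open 0.0312 F [ 0.6 -0.4 -7. ]
delta tool mm [ -3.1   3.2 -18.2] jaw yaw now 103.05 twist about tool y (down => minus world yaw): -0.25
```

```bash
python3 -m creep '[{"delta_pos":[-2,0,-8],"twist":0,"claw":1},{"delta_pos":[-3,10,-17],"twist":0,"claw":1},{"delta_pos":[-3,30,-18],"twist":0,"claw":1},{"delta_pos":[-3,50,-18],"twist":0,"claw":1},{"delta_pos":[-3,62,-18],"twist":0,"claw":1},{"delta_pos":[-3,67,-18],"twist":0,"claw":1},{"delta_pos":[-3,67,-18],"twist":0,"claw":1},{"delta_pos":[-3,67,-18],"twist":0,"claw":1}]'; python3 plan.py .519 -.1894 .07 103.3
python3 - <<'E'
from h import *
ims=[]
for n,(u,v) in dict(top=(320,180),side=(275,150)).items():
    c=arm.read_camera(n); np.savez(f"{n}3.npz",**c); ims.append(cv2.resize(c["pixels"][v:v+120,u:u+120,::-1],None,fx=3.3,fy=4,interpolation=cv2.INTER_CUBIC))
cv2.imwrite("pics/p3.png",np.hstack(ims))
E
```

```text
clock: 5.05
tcp_pos: [0.5202, -0.1861, 0.0731]
tcp_rot: [0.703, -0.702, -0.081, 0.082]
force: [-0.4, -0.3, -5.5]
opening: 0.0308
clock 5.05 tcp [ 0.5202 -0.1861  0.0731] tool axes x,y,z: [[0.973, 0.229, -0.001], [-0.001, 0.001, -1.0], [-0.229, 0.973, 0.001]] q [-0.459  0.457 -0.297  0.818  0.    -0.69 ] open 0.0308 F [-0.4 -0.3 -5.5]
delta tool mm [-1.9  3.1 -2.9] jaw yaw now 103.26 twist about tool y (down => minus world yaw): -0.04
```

View pics/p3.png

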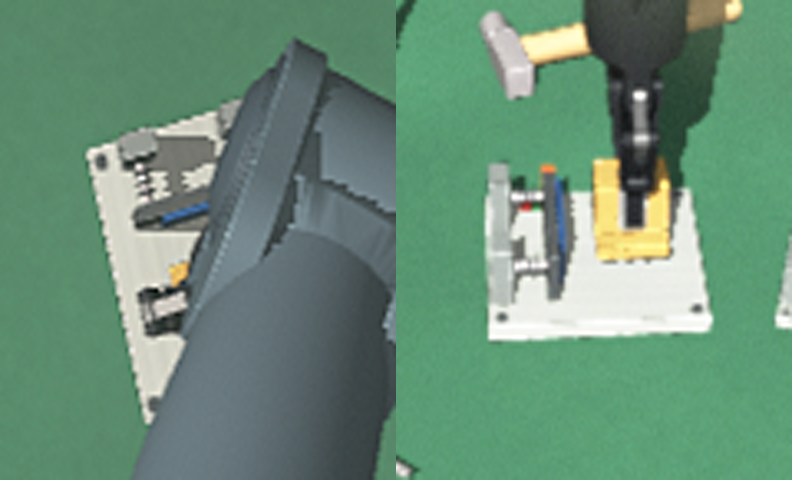

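```bash
python3 -m creep '[{"delta_pos":[-1,5,-2],"twist":0,"claw":1},{"delta_pos":[-2,11,-3],"twist":0,"claw":1},{"delta_pos":[-2,15,-3],"twist":0,"claw":1},{"delta_pos":[-2,17,-3],"twist":0,"claw":1},{"delta_pos":[-2,17,-3],"twist":0,"claw":1},{"delta_pos":[-2,17,-3],"twist":0,"claw":1}]'; python3 plan.py .519 -.1894 .0535 103.3
```

```text
clock: 5.65
tcp_pos: [0.5188, -0.1902, 0.0561]
tcp_rot: [0.703, -0.702, -0.081, 0.081]
force: [1.3, -0.1, -7.0]
opening: 0.0313
clock 5.65 tcp [ 0.5188 -0.1902  0.0561] tool axes x,y,z: [[0.974, 0.228, -0.0], [-0.001, 0.0, -1.0], [-0.228, 0.974, 0.001]] q [-0.466  0.476 -0.317  0.778  0.    -0.697] open 0.0313 F [ 1.3 -0.1 -7. ]
delta tool mm [0.4 2.6 0.8] jaw yaw now 103.19 twist about tool y (down => minus world yaw): -0.11
```

```bash
python3 -m creep '[{"delta_pos":[0,1,1],"twist":0,"claw":1},{"delta_pos":[0,1.5,1],"twist":0,"claw":1},{"delta_pos":[0,2,1],"twist":0,"claw":1},{"delta_pos":[0,2,1],"twist":0,"claw":1}]'; python3 plan.py .519 -.1894 .0535 103.3
python3 -m creep '[{"delta_pos":[0,0.5,0],"twist":0,"claw":1},{"delta_pos":[0,1,0],"twist":0,"claw":1},{"delta_pos":[0,1,0],"twist":0,"claw":1}]'; python3 plan.py .519 -.1894 .0535 103.3
```

```text
clock: 5.98
tcp_pos: [0.5189, -0.1893, 0.0544]
tcp_rot: [0.702, -0.702, -0.081, 0.081]
force: [-0.7, -0.7, -6.1]
opening: 0.0308
clock 5.98 tcp [ 0.5189 -0.1893  0.0544] tool axes x,y,z: [[0.974, 0.228, 0.0], [0.0, 0.0, -1.0], [-0.228, 0.974, 0.0]] q [-0.465  0.477 -0.321  0.773  0.    -0.695] open 0.0308 F [-0.7 -0.7 -6.1]
delta tool mm [ 0.1  0.9 -0.1] jaw yaw now 103.2 twist about tool y (down => minus world yaw): -0.1
clock: 6.23
tcp_pos: [0.519, -0.1894, 0.0536]
tcp_rot: [-0.702, 0.702, 0.081, -0.081]
force: [-0.3, 0.1, -5.2]
opening: 0.0313
clock 6.23 tcp [ 0.519  -0.1894  0.0536] tool axes x,y,z: [[0.974, 0.228, 0.0], [0.0, -0.0, -1.0], [-0.228, 0.974, -0.0]] q [-0.465  0.478 -0.321  0.771  0.    -0.695] open 0.0313 F [-0.3  0.1 -5.2]
delta tool mm [0.  0.1 0. ] jaw yaw now 103.19 twist about tool y (down => minus world yaw): -0.11
```

```bash
python3 -m creep '[{"delta_pos":[0,0.5,0],"twist":0,"claw":1},{"delta_pos":[0,0.5,0],"twist":0,"claw":1},{"delta_pos":[0,0.5,0],"twist":0,"claw":1}]'; python3 -m creep '[{"delta_pos":[0,0.5,0],"twist":0,"claw":1},{"delta_pos":[0,0.5,0],"twist":0,"claw":1},{"delta_pos":[0,0.5,0],"twist":0,"claw":1}]'
```

```text
clock: 6.48
tcp_pos: [0.5191, -0.1895, 0.0536]
tcp_rot: [-0.702, 0.703, 0.081, -0.081]
force: [-2.7, 1.0, 1.4]
opening: 0.0311
clock: 6.73
tcp_pos: [0.5192, -0.1895, 0.0535]
tcp_rot: [-0.702, 0.703, 0.082, -0.081]
force: [-3.8, 1.2, 6.1]
opening: 0.0311
```

```bash
python3 -m creep '[{"delta_pos":[0,-0.4,0],"twist":0,"claw":1},{"delta_pos":[0,-0.4,0],"twist":0,"claw":1}]'
cat > fitb.py <<'E'
from h import *
import sys
J=(.5482,-.1825,.2325); n=sys.argv[1]
c=arm.read_camera("side"); np.savez(f"side{n}.npz",**c)
x0=[float(a) for a in sys.argv[2:5]]
ctr=proj(c,[[x0[0],x0[1],.03]])[0].astype(int); w=(ctr[0]-26,ctr[1]-26,ctr[0]+26,ctr[1]+26)
m=brassmask(c,w); px=c["pixels"][w[1]:w[3],w[0]:w[2]].astype(int)
hsv=cv2.cvtColor(np.ascontiguousarray(c["pixels"][w[1]:w[3],w[0]:w[2]]),cv2.COLOR_RGB2HSV)
# weight 0 on grey/dark gripper pixels overlapping (columns of the finger) above the foot
wt=np.ones(m.shape); dark=((hsv[...,2]<150)&(m==0)).astype(np.uint8); wt[cv2.dilate(dark,np.ones((3,3)))>0]=0
f=lambda p:(wt*np.abs(m-mask_model(c,tuple(p),.012,4,w))).sum()
s=np.array([x0]*4)+np.vstack([[0,0,0],np.diag([.004,.004,.04])])
r=minimize(f,x0,method="Nelder-Mead",options=dict(initial_simplex=s,xatol=1e-5)); p=r.x
cy,sy=np.cos(J[2]),np.sin(J[2]); d=p[:2]-J[:2]
print("block",p.round(4),"fun",round(r.fun,1),"in jig mm",(1000*np.array([cy*d[0]+sy*d[1],-sy*d[0]+cy*d[1]])).round(1),"dyaw",round(p[2]-J[2],3))
k=8;o=(w[0]-22,w[1]-14)
im=cv2.resize(c["pixels"][o[1]:o[1]+72,o[0]:o[0]+98,::-1],None,fx=k,fy=k,interpolation=cv2.INTER_CUBIC)
tr=lambda P:np.round(((proj(c,P)-o+.5)*k)).astype(int)
for b in BLK:
    q=tr(xf(b,*p,.012))
    for i in range(8):
        for j in (1,2,4):
            if not i&j: cv2.line(im,q[i].tolist(),q[i|j].tolist(),(255,0,0),1)
cv2.polylines(im,[tr(xf([[.025,.03,.013],[.025,-.03,.013],[.025,-.03,.053],[.025,.03,.053]],*J))],True,(0,0,255),1)
cv2.imwrite(f"pics/fb{n}.png",im)
E
python3 fitb.py 4 .519 -.1894 .2325; python3 plan.py
```

```text
clock: 6.9
tcp_pos: [0.5192, -0.1895, 0.0535]
tcp_rot: [-0.702, 0.703, 0.082, -0.081]
force: [-3.1, 0.5, 6.4]
opening: 0.0312
block [ 0.5187 -0.19    0.1659] fun 28.4 in jig mm [-30.4  -0.5] dyaw -0.067
clock 6.95 tcp [ 0.5192 -0.1895  0.0535] tool axes x,y,z: [[0.974, 0.228, 0.001], [0.001, -0.0, -1.0], [-0.228, 0.974, -0.001]] q [-0.465  0.478 -0.322  0.77   0.    -0.695] open 0.0311 F [-3.2  1.6  6. ]
```

View pics/fb4.png

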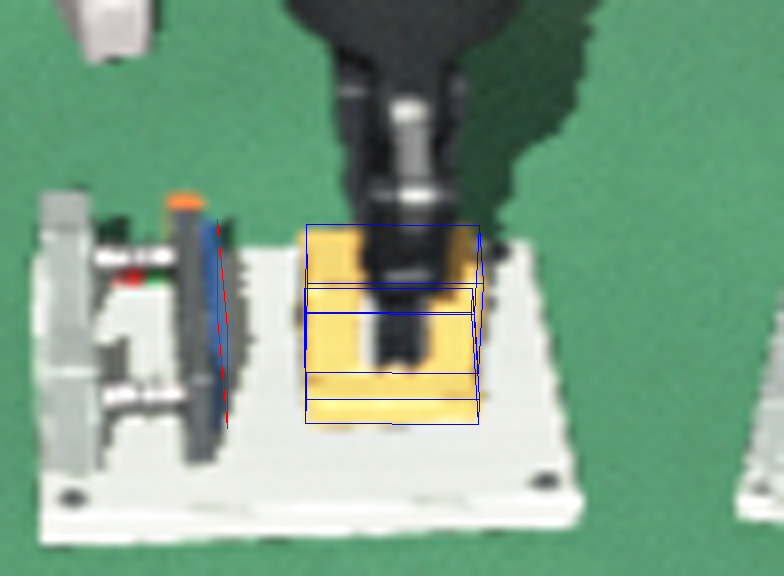

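```bash
python3 - <<'E'
from h import *
c=dict(np.load("side4.npz"))
cx,cy=proj(c,[[.519,-.1894,.03]])[0].astype(int); print(cx,cy)
# saturation edge bottom of foot
hs=cv2.cvtColor(np.ascontiguousarray(c["pixels"]),cv2.COLOR_RGB2HSV)[...,1].astype(float)
pts=[]
for u in range(cx-9,cx+10):
    col=hs[cy:cy+25,u]; i=np.where((col[:-1]>55)&(col[1:]<=55))[0]
    if len(i): i=i[0]; pts.append((u,cy+i+(col[i]-55)/(col[i]-col[i+1])))
pts=np.array(pts); print(pts.round(2).tolist()); k=np.polyfit(*pts.T,1); print("slope bottom",k)
pl=[]
for v in range(cy-8,cy+14):
    row=hs[v,cx-22:cx]; i=np.where((row[:-1]<55)&(row[1:]>=55))[0]
    if len(i): i=i[0]; pl.append((v,cx-22+i+(55-row[i])/(row[i+1]-row[i])))
print(np.array(pl).round(1).tolist())
for yaw in(.13,.166,.2,.2325,.26):
    q=proj(c,xf([[-.028,.03,0],[.028,.03,0],[.028,-.03,0]],.5187,-.19,yaw,.012)); print(yaw,q.round(2).tolist(),((q[1]-q[0])[1]/(q[1]-q[0])[0]).round(4))
E
```

```text
346 207
[[337.0, 219.9], [338.0, 220.09], [339.0, 220.07], [340.0, 220.11], [341.0, 220.06], [342.0, 219.79], [343.0, 219.7], [344.0, 219.69], [345.0, 219.74], [346.0, 219.65], [347.0, 219.65], [348.0, 219.64], [349.0, 219.53], [350.0, 219.47], [351.0, 219.46], [352.0, 219.35], [353.0, 219.26], [354.0, 219.3], [355.0, 219.31]]
slope bottom [-4.70997084e-02  2.35968063e+02]
[[199.0, 335.1], [200.0, 335.2], [201.0, 335.3], [202.0, 335.3], [203.0, 335.3], [204.0, 334.9], [205.0, 334.7], [206.0, 334.8], [207.0, 334.6], [208.0, 334.8], [209.0, 335.2], [210.0, 335.2], [211.0, 335.2], [212.0, 335.3], [213.0, 335.3], [214.0, 324.2], [215.0, 335.3], [216.0, 324.0], [217.0, 335.6], [218.0, 335.8], [219.0, 336.0], [220.0, 337.5]]
0.13 [[356.87, 219.7], [335.25, 219.12], [335.9, 205.24]] 0.0272
0.166 [[357.28, 219.47], [335.66, 219.37], [335.5, 205.45]] 0.0047
0.2 [[357.65, 219.24], [336.06, 219.59], [335.13, 205.67]] -0.0164
0.2325 [[357.99, 219.01], [336.46, 219.8], [334.78, 205.88]] -0.0368
0.26 [[358.27, 218.81], [336.8, 219.97], [334.5, 206.07]] -0.0541
```

```bash
python3 -m creep '[{"delta_pos":[0,-0.4,0],"twist":0,"claw":1},{"delta_pos":[2,-0.4,0],"twist":0,"claw":1},{"delta_pos":[6,-0.4,0],"twist":0,"claw":1},{"delta_pos":[10,-0.4,0],"twist":0,"claw":1},{"delta_pos":[14,-0.4,0],"twist":0,"claw":1},{"delta_pos":[18,-0.4,0],"twist":0,"claw":1},{"delta_pos":[21,-0.4,0],"twist":0,"claw":1},{"delta_pos":[22,-0.4,0],"twist":0,"claw":1}]'; python3 plan.py
```

```text
clock: 7.62
tcp_pos: [0.5413, -0.1846, 0.0535]
tcp_rot: [-0.702, 0.703, 0.082, -0.081]
force: [-4.1, -1.3, 7.0]
opening: 0.0308
clock 7.62 tcp [ 0.5413 -0.1846  0.0535] tool axes x,y,z: [[0.974, 0.229, 0.001], [0.001, -0.001, -1.0], [-0.229, 0.974, -0.001]] q [-0.439  0.51  -0.266  0.793 -0.    -0.67 ] open 0.0308 F [-4.1 -1.3  7. ]
```

```bash
python3 -m creep '[{"delta_pos":[0,-0.5,0],"twist":0,"claw":1},{"delta_pos":[0,-0.5,0],"twist":0,"claw":1},{"delta_pos":[0,-0.5,0],"twist":0,"claw":1}]'; python3 -m creep '[{"delta_pos":[2,0,0],"twist":0,"claw":1},{"delta_pos":[3,0,0],"twist":0,"claw":1},{"delta_pos":[3,0,0],"twist":0,"claw":1}]'; python3 plan.py; python3 fitb.py 5 .545 -.1835 .2325
```

```text
clock: 7.87
tcp_pos: [0.5413, -0.1845, 0.0536]
tcp_rot: [-0.702, 0.702, 0.082, -0.081]
force: [2.4, -0.5, -1.0]
opening: 0.0313
clock: 8.12
tcp_pos: [0.543, -0.1836, 0.0536]
tcp_rot: [0.702, -0.702, -0.081, 0.081]
force: [-1.4, -1.1, 1.0]
opening: 0.031
clock 8.12 tcp [ 0.543  -0.1836  0.0536] tool axes x,y,z: [[0.974, 0.228, -0.001], [-0.001, 0.0, -1.0], [-0.228, 0.974, 0.0]] q [-0.437  0.514 -0.26   0.798 -0.    -0.667] open 0.031 F [-1.4 -1.1  1. ]
block [ 0.5426 -0.1859  0.1734] fun 22.0 in jig mm [-6.3 -2.1] dyaw -0.059
```

View pics/fb5.png

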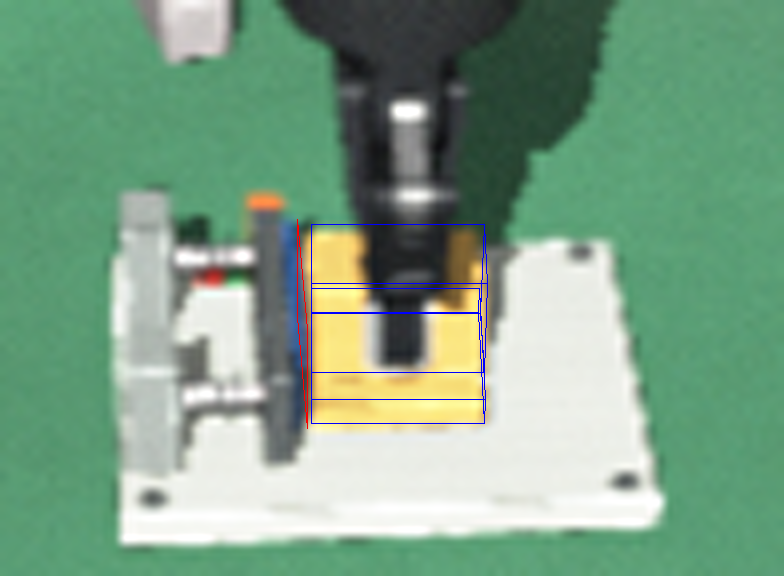

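```bash
python3 -m creep '[{"delta_pos":[1,0,0],"twist":0,"claw":1},{"delta_pos":[2,0,0],"twist":0,"claw":1},{"delta_pos":[3,0,0],"twist":0,"claw":1},{"delta_pos":[4,0,0],"twist":0,"claw":1},{"delta_pos":[5,0,0],"twist":0,"claw":1},{"delta_pos":[6,0,0],"twist":0,"claw":1},{"delta_pos":[7,0,0],"twist":0,"claw":1},{"delta_pos":[7,0,0],"twist":0,"claw":1}]'; python3 plan.py
```

```text
clock: 8.83
tcp_pos: [0.5491, -0.182, 0.0536]
tcp_rot: [0.702, -0.702, -0.081, 0.082]
force: [-6.1, -0.9, 2.8]
opening: 0.0311
clock 8.83 tcp [ 0.5491 -0.182   0.0536] tool axes x,y,z: [[0.974, 0.228, -0.002], [-0.002, -0.0, -1.0], [-0.228, 0.974, 0.0]] q [-0.429  0.523 -0.243  0.807 -0.001 -0.659] open 0.0311 F [-6.1 -0.9  2.8]
```

```bash
python3 -m creep '[{"delta_pos":[1,0,0],"twist":0,"claw":1},{"delta_pos":[2,0,0],"twist":0,"claw":1},{"delta_pos":[3,0,0],"twist":0,"claw":1},{"delta_pos":[4,0,0],"twist":0,"claw":1},{"delta_pos":[5,0,0],"twist":0,"claw":1},{"delta_pos":[5,0,0],"twist":0,"claw":1}]'; python3 plan.py;  python3 fitb.py 6 .555 -.181 .2325; python3 - <<'E'
from h import *
for i in range(1): pass
c=arm.read_camera("side"); np.savez("s6.npz",**c)
t=arm.read_camera("top")
a=cv2.resize(c["pixels"][170:245,285:385,::-1],None,fx=8,fy=8,interpolation=cv2.INTER_CUBIC); cv2.imwrite("pics/s6.png",a)
cv2.imwrite("pics/t6.png",cv2.resize(t["pixels"][180:300,320:440,::-1],None,fx=5,fy=5,interpolation=cv2.INTER_CUBIC))
E
```

```text
clock: 9.33
tcp_pos: [0.5526, -0.1812, 0.0536]
tcp_rot: [-0.702, 0.703, 0.079, -0.083]
force: [-9.1, -2.3, 7.7]
opening: 0.0312
clock 9.33 tcp [ 0.5526 -0.1812  0.0536] tool axes x,y,z: [[0.974, 0.228, -0.005], [-0.005, -0.001, -1.0], [-0.228, 0.974, 0.0]] q [-0.424  0.53  -0.231  0.814 -0.003 -0.654] open 0.0312 F [-9.1 -2.3  7.7]
block [ 0.554  -0.1827  0.2578] fun 38.2 in jig mm [ 5.6 -1.5] dyaw 0.025
```

View pics/s6.png

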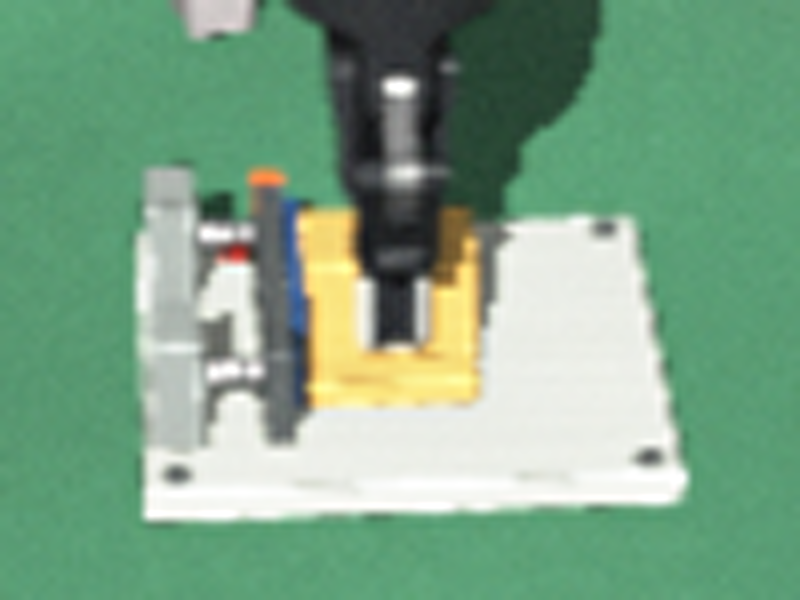

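View pics/t6.png

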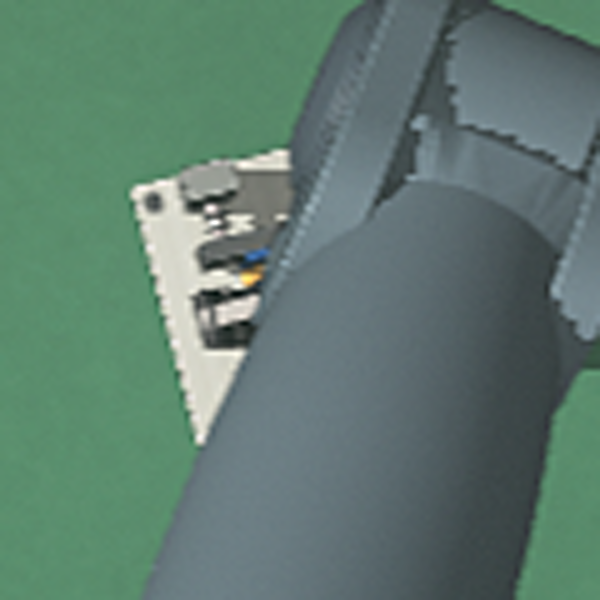

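```bash
cat > trav.py <<'E'
from h import *
import sys
J=(.5482,-.1825,.2325)
def org(c):
    w=(300,180,345,215); h=cv2.cvtColor(np.ascontiguousarray(c["pixels"][w[1]:w[3],w[0]:w[2]]),cv2.COLOR_RGB2HSV).astype(float)
    m=((h[...,0]>3)&(h[...,0]<18)&(h[...,1]>150)&(h[...,2]>120)); m[:, 30:]&=False
    m=m*(h[...,1]); v,u=np.nonzero(m); ww=m[v,u]; return np.array([(u*ww).sum(),(v*ww).sum()])/ww.sum()+w[:2], len(u)
def bar(c):
    # red channel drop edges of dark bar along rows; phase correlation of bar/plate patch vs reference
    g=cv2.cvtColor(np.ascontiguousarray(c["pixels"]),cv2.COLOR_RGB2GRAY); return g
r=dict(np.load("side0.npz")); c=arm.read_camera("side") if len(sys.argv)<2 else dict(np.load(sys.argv[1]))
a,n=org(r);b,m=org(c)
P=proj(r,xf([[.031,-.049,.05],[.041,-.049,.05]],*J)); px=P[1]-P[0]
print("pointer",a,n,b,m,"travel mm",10*(b-a)@px/(px@px))
g0,g1=bar(r),bar(c)
t=g0[197:226,316:329]   # bar + springless patch
res=cv2.matchTemplate(g1[194:229,300:334],t,cv2.TM_CCOEFF_NORMED); _,mx,_,loc=cv2.minMaxLoc(res)
row=res[loc[1]]; i=loc[0]; sub=0 if i in(0,len(row)-1) else .5*(row[i-1]-row[i+1])/(row[i-1]-2*row[i]+row[i+1])
P=proj(r,xf([[.03,0,.03],[.04,0,.03]],*J)); px=P[1]-P[0]
print("bar shift px",300+i+sub-316,loc[1]+194-197,"score",round(mx,2),"travel mm",10*(300+i+sub-316)/px[0])
o=arm.get_obs();d=np.array(o["tcp_pos"])[:2]-J[:2];cy,sy=np.cos(J[2]),np.sin(J[2]);print("tcp in jig mm",1000*(cy*d[0]+sy*d[1]),1000*(-sy*d[0]+cy*d[1]),"F along",o["force"][0]*cy+o["force"][1]*sy,o["force"])
E
python3 trav.py
```

```text
pointer [320.52941176 192.        ] 4 [317.77841727 191.78129496] 4 travel mm 7.298504439615933
bar shift px -3.0950623 0 score 0.79 travel mm 8.09147464861812
tcp in jig mm 4.625628020678139 0.30323398091454834 F along -10.012989433365387 [-9.68233036 -2.5657527   6.392605  ]
```

```bash
python3 -m creep '[{"delta_pos":[1,-0.2,0],"twist":0,"claw":1},{"delta_pos":[2,-0.3,0],"twist":0,"claw":1},{"delta_pos":[3,-0.3,0],"twist":0,"claw":1},{"delta_pos":[3,-0.3,0],"twist":0,"claw":1},{"delta_pos":[3,-0.3,0],"twist":0,"claw":1},{"delta_pos":[3,-0.3,0],"twist":0,"claw":1},{"delta_pos":[3,-0.3,0],"twist":0,"claw":1},{"delta_pos":[3,-0.3,0],"twist":0,"claw":1}]'; python3 trav.py; python3 plan.py;  python3 fitb.py 7 .556 -.1805 .2325
```

```text
clock: 10.2
tcp_pos: [0.5547, -0.1807, 0.0537]
tcp_rot: [-0.702, 0.703, 0.079, -0.083]
force: [-11.3, -4.1, 7.1]
opening: 0.0314
pointer [320.52941176 192.        ] 4 [316.99854862 191.7808418 ] 4 travel mm 9.373273197679977
bar shift px -3.9265442 0 score 0.75 travel mm 10.265232211562434
tcp in jig mm 6.708637387975754 0.30451582072190386 F along -11.956831246239636 [-11.31242337  -4.11780134   6.4359401 ]
clock 10.25 tcp [ 0.5547 -0.1807  0.0536] tool axes x,y,z: [[0.974, 0.227, -0.006], [-0.006, -0.001, -1.0], [-0.227, 0.974, 0.0]] q [-0.422  0.534 -0.224  0.818 -0.004 -0.651] open 0.0313 F [-11.3  -4.1   6.4]
block [ 0.5562 -0.1821  0.2481] fun 27.0 in jig mm [ 7.9 -1.4] dyaw 0.016
```

View pics/fb7.png

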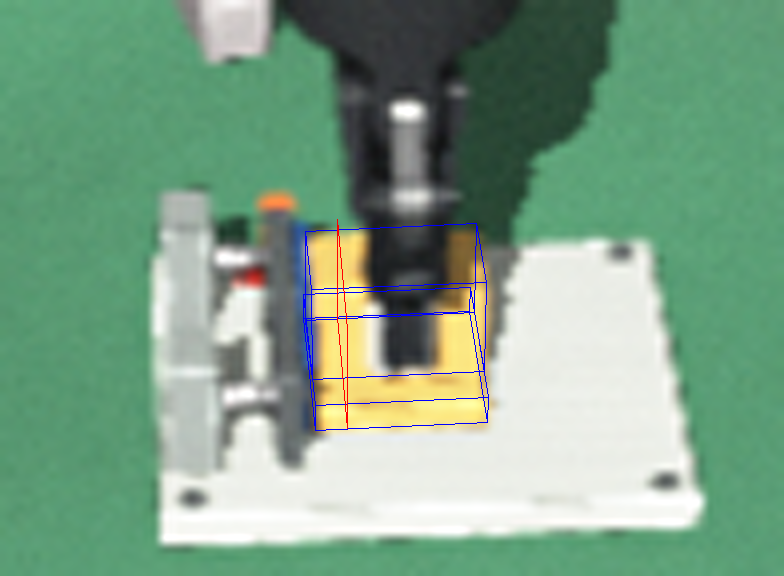

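```bash
python3 -m creep '[{"delta_pos":[0,0,0],"twist":0,"claw":1},{"delta_pos":[0,0,0],"twist":0,"claw":1},{"delta_pos":[0,0,0],"twist":0,"claw":1},{"delta_pos":[0,0,0],"twist":0,"claw":1},{"delta_pos":[0,0,0],"twist":0,"claw":1},{"delta_pos":[0,0,0],"twist":0,"claw":1},{"delta_pos":[0,0,0],"twist":0,"claw":1},{"delta_pos":[0,0,0],"twist":0,"claw":1}]'; python3 trav.py; python3 -c "
from h import *
print(arm.hand_in())"
```

```text
clock: 10.97
tcp_pos: [0.5546, -0.1806, 0.0536]
tcp_rot: [-0.702, 0.703, 0.079, -0.083]
force: [-11.2, -3.3, 6.9]
opening: 0.0309
pointer [320.52941176 192.        ] 4 [317.00917431 192.        ] 3 travel mm 9.365458688832627
bar shift px -3.9232788 0 score 0.75 travel mm 10.256695470050468
tcp in jig mm 6.703829671134215 0.3019681282209487 F along -11.35364742559323 [-10.90151204  -3.23534031   6.21592002]
the job is handed in; nothing more can be done
None
```

I gripped the brass block, stood it on the bed of the larger jig about 27 mm before the plate, slid it up and pushed the plate in. I handed in at about 11 s of the 51 s, still holding that push.

**Last checks:**
- **Plate travel:** about 9.4 mm by the pointer and 10.3 mm by matching the bar in the image. The gripper's own position gives 9.7 mm. All three are in the green band, and travel was the same before and after a 0.7 s hold.
- **Push:** wrist force along the push was about 11 to 12 N, including some bed friction. I could not read the block-to-plate force directly, but by the springs it should be about 10 N.
- **Centring:** the two measures disagreed. The camera fit put the block 1.4 mm off centre towards −y, the gripper +0.3 mm. Both are inside the 5 mm allowed.
- **Square and upright:** the last fit gave 0.016 rad off square. Earlier fits gave about 0.06 rad, but the finger hid part of the block; the foot's edge line gave about 0.02 rad. The gripper tilted about 0.006 rad.

**Not checked:** the arm blocks most of the top view, so the green band itself was never seen beside the pointer. I did not re-measure the other things on the bench at the end. The path stayed clear of them, and the wrist force showed no knock on the way.

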